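# Index the loaded work slide

### The arm

A 6-joint arm with a two-finger parallel gripper is mounted at the origin on a cart in front of the work surface, level with it; the furniture and walls round the work are solid. World frame = base frame: x ahead of the robot, y to its left, z up, the work surface at z = 0. Lengths are in m, angles in rad, forces in N, time in s.
With the tool pointing down it reaches from about 0.25 to 0.775 m from the base axis. Payload 4 kg.
Tool frame: the origin (TCP) lies on the centre line of the jaws, within the pads' length; the fingertips stand 11 mm ahead of it and the grasp point (between the pads) lies 8 mm behind it (ctrl.tcp_to_tips is the distance from the TCP to the fingertips, in m); z points along the fingers, y is the line along which they close (so a half turn about z gives the same grasp; the last joint's range is limited). The gripper opens to 85 mm and grips with 20 to 120 N. Pads are 22 mm wide; open, the fingers measure 114 mm over their backs; the gripper's body (76 mm by 85 mm) begins 54 mm behind the grasp point. The pads swing forward as they close: fully open they stand 13 mm farther back than shut.
Start: joints at [-1.422, 0.087, 1.371, -0, 1.684, -0.103], TCP at [0.137, -0.533, 0.242] pointing down, gripper open.
Joint ranges: [-3.1, 3.1], [-0.76, 2.03], [0.27, 2.55], [-1.08, 4.22], [0.17, 2.65], [-2.57, 2.57]. Speed limits (rad/s): [2.79, 2.79, 3.14, 3.14, 3.14, 3.14].

### API

Orientations are given as a rotation vector (axis times angle).
In Python, from rig import ctrl gives the robot as it stands.
- The arm moves only by the shell command python3 -m inch 'ROWS' [OPENING]. ROWS is JSON, a list that holds one entry, the list of rows, each a list of 4 numbers: the shift along the world's x, y, z as a fraction of full scale, then the turn about the world's z as a fraction of full scale. In form: [[[tx, ty, tz, turn], ...]]. A call has exactly 10 rows; each row is the pose to reach, as a shift and turn from the pose commanded when the call began, turning the shorter way round; what a row does not reach only later rows make up. Full scale, the value 1, is 0.25 m for a shift and 180 degrees for a turn. A row lasts 1/10 s, in which the tool goes at most 50 mm and 8.59 degrees, less where a joint would pass 70% of its speed; a pose out of reach is approached as far as the arm can. A call with a number of a shift or a turn outside -1 to 1 is refused whole. A call with a gripper value outside its range is refused whole. OPENING is the finger opening in mm, from 0 to 85.4, set as the call begins (- or left out, the last holds). The fingers move at their own pace and stop on an object; the grip force is fixed at half the most. Time passes only in rows, so rows that repeat a pose let the fingers close, or fill a call up. It gives the time, the measured TCP pose, the force, the opening and the grip force at its end, in the units of the state.
- ctrl.read_state(): the state, without advancing time (a new reading comes with each control period).
- ctrl.capture(name): name is "scene" or "top" or "wrist"; returns a dict with "image" (384x512x3 uint8, red, green, blue), "z_map" (384x512 float32, m along the optical axis (not along the pixel's ray), 0 where there is no reading), "mtx" (3x3 intrinsics, pixels), "origin" and "attitude" of the camera in the world. Camera axes: x right, y down, z forward; pixel columns grow to the right and rows downward; lengths in m; the calibration is good to about 2 mm. A picture is of the moment at which its call begins.
- ctrl.job_done(): hands the job in; it is judged then, once.
The state is a dict: "clock": time; "joint_pos": joint angles; "dq": joint speeds; "effort": joint torques, N m; "tcp_pos": TCP position; "eef_rot": TCP orientation; "wrist_force": force on the tool from outside, world axes, zero at the start; "wrist_torque": the same for the moment, N m; "finger_gap": finger opening in m; "finger_force": force on a finger pad.
Only numpy, scipy, OpenCV 4.12 (cv2) and the standard library are available. Lean on these libraries where they do the work, as an engineer would, in place of code of your own. Each camera call takes 0.05 s, during which the arm holds its last target. There are 200 camera calls.

### The job

Two small work slides stand on the bench; use the one whose brass nest holds the white casting. Pull up its spring plunger by the T-bar and twist it so that it stays out by itself, push the carriage by its brass post all the way to the end stop with the casting still in its nest, then twist the T-bar back so that the plunger drops in and locks the carriage there.

Things in the scene. Friction and masses are not known exactly. Their poses are not given: they have to be found in the camera images.
- tbar (a point): Centre of the steel T-bar (52 long, 14 wide, 20 mm high) on the loaded slide's plunger; grip it across its width. x axis along the bar, z up; turns with it. Locked: 101 mm above the bench, x along the slide towards the post (up to 0.15 rad off). Underside of bar 91 mm, slotted collar (28x34 mm) below it tops out at 75 mm above the bench. Nothing else that tall within 100 mm.
- post (a point): On the axis of the upright brass post (16 mm diameter, top 90 mm above the bench) of the loaded slide's carriage; point 78 mm above the bench. x axis: along the slide away from the plunger, the way the carriage is to go. Starts 140 mm from the plunger axis. The casting (top 51 mm above the bench) lies in a square nest whose edge is 32 mm from the post's axis, towards the plunger.
- plunger_lift (a joint): How far the loaded slide's plunger is pulled up, m: 0 down (pin 14 mm deep in the carriage), stop at 0.024. A spring pushes it down, 5.4 N at 0, 8.3 N at 0.024. Above 0.0175 a cross pin clears the collar's slot and the bar can be turned (lift 0.021 is right); turned and let go, it rests on the collar at 0.017.
- plunger_twist (a joint): Turn of the T-bar, rad, positive counter-clockwise seen from above: 0 to 0.15 when locked, stop at 1.35. Turns only while pulled up, easily (0.02 N m). Beyond 0.5 the plunger stays out when let go (1.2 is right). Turned back below about 0.25 it drops when let go, into the carriage if a pocket is beneath.
- carriage (a joint): Travel of the loaded slide's carriage, m: 0 to 0.001 at the start, grows along the x axis of post to 0.041 at the end stop. Friction about 1.5 N. The second pocket is under the plunger at 0.040; a plunger dropped within 5 mm of that draws the carriage into line.
- casting: Rough white plaster casting, 38x38x23 mm, loose in the 44 mm square, 8 mm deep brass nest on the loaded slide's carriage, between post and plunger; origin at the centre of its underside, 28 mm above the bench. Not to be handled, it rides along. The other slide has an empty nest.
- lamp_arm (a point): Obstacle: middle of the lamp's lower arm, a straight fixed bar pair 30 mm thick that leans over the bench behind the slides, from its foot (0.085 m farther ahead, 0.27 m to the right, 0.16 m lower) to its elbow (0.085 m nearer, 0.27 m to the left, 0.16 m higher). Carry the hand across on the robot's side of it, in straight lines rather than in arcs round the base.

How it is judged:
On the way, in this order (a step that is already met when the one before it is completed fails the run):
1. the plunger is pulled up and twisted to its held-out position, the carriage not yet moved (value of joint plunger_lift above 0.0145 m and value of joint plunger_twist above 0.3 rad and value of joint carriage below 0.01 m), for 0.2 s.
2. the carriage is at the end stop while the plunger is still held out by its twist (value of joint plunger_lift above 0.0145 m and value of joint plunger_twist above 0.3 rad and value of joint carriage above 0.033 m), for 0.2 s.
At the end, for the whole second after the job is handed in: The loaded slide's carriage is at its far end (travel over 35 of 41 mm), its plunger is down in the pocket (lift under 4 mm), the T-bar turned back in line (under 0.35 rad), and the casting still lies in its nest (within 12 mm of centre, not raised 10 mm) (value of joint carriage above 0.035 m and value of joint plunger_lift below 0.004 m and value of joint plunger_twist below 0.35 rad and x of casting in the frame of post between -0.07 and -0.046 m and y of casting in the frame of post between -0.012 and 0.012 m and z of casting in the frame of post between -0.058 and -0.04 m); the robot touches nothing.
It also fails if it takes over 64 s, if anything falls off the work surface, if the arm or the gripper's body presses on something with over 40 N, if the wrist force passes 120 N, or if a joint passes its speed limit or range.

## Working session

There is one attempt and no reset: what is moved stays moved. The work goes in short steps, Python scripts to look and compute and a shell command to move; the robot and the scene stay as the last step left them, time stands still between calls to the robot, and variables do not carry over. Pictures are saved under pics/ and viewed, at most 10 in all, crops included, and the job is handed in when it is done.

```bash
mkdir -p pics; ls; cat > h.py <<'E'
import numpy as np, cv2
from rig import ctrl
from scipy.spatial.transform import Rotation as R
def cap(n,save=None):
    c=ctrl.capture(n)
    if save: cv2.imwrite(f'pics/{save}.png',c['image'][:,:,::-1])
    a=np.array(c['attitude']); c['R']=a if a.shape==(3,3) else R.from_rotvec(a).as_matrix() if a.size==3 else None
    c['o']=np.array(c['origin']); c['K']=np.array(c['mtx']); return c
def ray(c,u,v): return c['R']@np.linalg.inv(c['K'])@np.array([u,v,1.])
def onz(c,u,v,z):
    d=ray(c,u,v); return c['o']+d*(z-c['o'][2])/d[2]
def cloud(c):
    h,w=c['z_map'].shape; v,u=np.mgrid[:h,:w]
    p=np.stack([u,v,np.ones_like(u)],-1)@np.linalg.inv(c['K']).T*c['z_map'][...,None]
    return p@c['R'].T+c['o']
E
python3 - <<'E'
from h import *
ims=[]
for n in ['scene','top']:
    c=cap(n,n+'0'); print(n,c['o'],np.shape(c['attitude']),c['attitude'],c['K'].tolist())
print(ctrl.read_state())
E
```

```text
pics
scene [0.04562507 0.64301373 0.55000529] (3,) [-0.7201841   2.29973771 -1.42225913] [[356.04606206015495, 0.0, 261.31146924355454], [0.0, 356.04606206015495, 192.97320317614356], [0.0, 0.0, 1.0]]
top [ 0.35634201 -0.0061244   1.24228741] (3,) [-2.12368378  2.18238266 -0.16172055] [[412.8960888749434, 0.0, 257.44860471547156], [0.0, 412.8960888749434, 192.15804445322235], [0.0, 0.0, 1.0]]
{'clock': 0.1, 'joint_pos': array([-1.42210997e+00,  8.79086792e-02,  1.37210758e+00, -1.75781201e-05,
        1.68358797e+00, -1.03128364e-01]), 'dq': array([ 0.00070105, -0.00154185, -0.00510942, -0.00015049,  0.00016313,
       -0.00023474]), 'effort': array([ 1.58164930e-03, -3.53015506e+01, -3.14218640e+01, -1.99373376e-04,
        7.96696841e-03,  1.34893227e-05]), 'tcp_pos': array([ 0.13695152, -0.53224261,  0.24123881]), 'eef_rot': array([-3.11472987e+00, -3.94249846e-01,  9.93388927e-05]), 'wrist_force': array([-0.36678136,  0.50403374,  0.50765076]), 'wrist_torque': array([-0.04045792,  0.00071723, -0.03352979]), 'finger_force': 0.0, 'finger_gap': 0.0856506905566923}
```

View pics/top0.png

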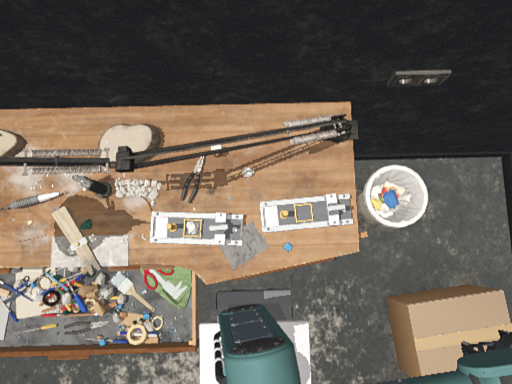

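View pics/scene0.png

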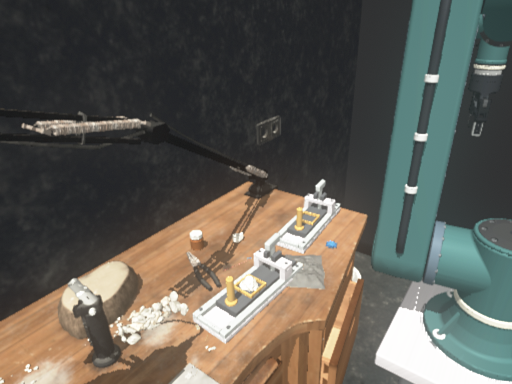

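The top view shows the loaded slide at about (150–243, 228), with white in its nest at (192,228). Its post is at (168,229) on the left and its T-bar near (228,228) on the right. The slide on the right is empty, and the lamp arm runs behind both from (350,128) to (125,158). The scene view agrees: loaded post at (230,290), T-bar at (270,245).

```bash
python3 - <<'E'
from h import *
for n in ['top','scene']:
    c=cap(n); P=cloud(c); im=c['image'].astype(int); hsv=cv2.cvtColor(c['image'],cv2.COLOR_RGB2HSV)
    val=(c['z_map']>0)
    roi=val&(P[...,0]>.1)&(P[...,0]<.4)&(P[...,1]<.4)&(P[...,1]>-.02)
    def rep(name,m):
        nn,l,s,ce=cv2.connectedComponentsWithStats(m.astype(np.uint8))
        for i in range(1,nn):
            if s[i,4]>=6:
                q=P[l==i]; pix=np.argwhere(l==i)[:,::-1].astype(np.float32)
                print(n,name,s[i,4],'pix',ce[i].round(1),'mean',q.mean(0).round(4),'min',q.min(0).round(4),'max',q.max(0).round(4))
                if name=='bar':
                    w=np.array([onz(c,*p,.111)[:2] for p in pix],np.float32)
                    print('   onplane .111 rect',cv2.minAreaRect(w))
    rep('bar',roi&(P[...,2]>.094)&(P[...,2]<.13))
    rep('postTop',roi&(P[...,2]>.08)&(P[...,2]<.094))
    br=(hsv[...,0]>15)&(hsv[...,0]<32)&(hsv[...,1]>140)
    rep('brassTall',roi&br&(P[...,2]>.055))
    rep('brassNest',roi&br&(P[...,2]<.045)&(P[...,2]>.025))
    rep('cast',roi&(hsv[...,1]<60)&(hsv[...,2]>150)&(P[...,2]>.044)&(P[...,2]<.056))
    x0,y0,x1,y1=(140,195,260,265) if n=='top' else (185,225,315,345)
    cr=cv2.resize(c['image'][y0:y1,x0:x1],None,fx=5,fy=5,interpolation=cv2.INTER_CUBIC)
    cv2.imwrite(f'pics/crop_{n}.png',cr[:600,:800,::-1])
E
```

```text
scene bar 289 pix [401.  274.4] mean [0.149  0.0736 0.1208] min [0.1001 0.0234 0.1015] max [0.2046 0.0868 0.1299]
   onplane .111 rect ((0.15532124042510986, 0.0569138377904892), (0.10725647211074829, 0.02892008051276207), 13.054753303527832)
scene cast 57 pix [284.6 268.2] mean [0.3835 0.1013 0.0503] min [0.3768 0.083  0.044 ] max [0.3993 0.1095 0.056 ]
```

View pics/crop_top.png

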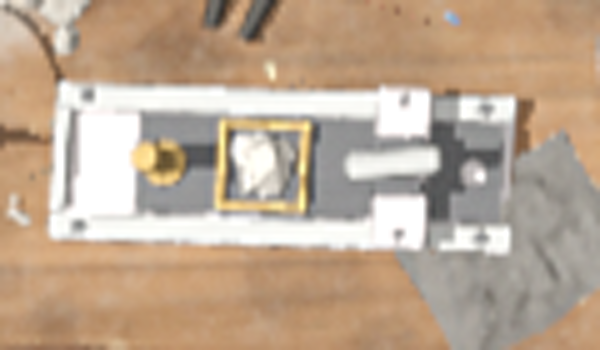

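The crop shows the T-bar at crop (347–440, 162), i.e. image (209–228, 227). The post top is at crop (145,157), i.e. image (169,226), and the casting sits in the nest at crop (263,165). My search region cut the slide off in x, so I'm widening it.

```bash
python3 - <<'E'
from h import *
for n in ['top','scene']:
    c=cap(n); P=cloud(c); hsv=cv2.cvtColor(c['image'],cv2.COLOR_RGB2HSV)
    roi=(c['z_map']>0)&(P[...,0]>.33)&(P[...,0]<.6)&(P[...,1]<.4)&(P[...,1]>-.02)
    def rep(name,m,z,k=1):
        nn,l,s,ce=cv2.connectedComponentsWithStats(m.astype(np.uint8))
        for i in sorted(range(1,nn),key=lambda i:-s[i,4])[:k]:
            q=P[l==i]; pix=np.argwhere(l==i)[:,::-1]
            w=np.array([onz(c,*p,z)[:2] for p in pix],np.float32)
            print(n,name,s[i,4],'pix',ce[i].round(1),'mean',q.mean(0).round(4),'zrange',q[:,2].min().round(3),q[:,2].max().round(3),'rect@z',np.round(np.hstack([np.ravel(t) for t in cv2.minAreaRect(w)]),4))
    H=P[...,2]
    rep('barTop',roi&(H>.104)&(H<.118),.111,2)
    rep('bar',roi&(H>.093)&(H<.118),.111,2)
    br=(hsv[...,0]>12)&(hsv[...,0]<32)&(hsv[...,1]>120)
    rep('postTop',roi&br&(H>.085)&(H<.097),.09,2)
    rep('brassTall',roi&br&(H>.055),.07,2)
    rep('nest',roi&br&(H<.045)&(H>.02),.036,2)
    rep('cast',roi&(hsv[...,1]<70)&(hsv[...,2]>130)&(H>.04)&(H<.056),.048,3)
E
```

```text
top barTop 96 pix [218.2 227.5] mean [0.4212 0.0905 0.1111] zrange 0.106 0.116 rect@z [4.21200e-01 9.10000e-02 4.92000e-02 1.36000e-02 8.84341e+01]
top bar 98 pix [218.3 227.5] mean [0.4212 0.0902 0.1108] zrange 0.098 0.116 rect@z [4.21200e-01 8.97000e-02 5.19000e-02 1.36000e-02 8.84339e+01]
top bar 2 pix [168.5 225.5] mean [0.4315 0.2294 0.0942] zrange 0.094 0.095 rect@z [4.304000e-01 2.260000e-01 3.800000e-03 0.000000e+00 1.342998e+02]
top postTop 5 pix [170.8 226.8] mean [0.428  0.2241 0.0889] zrange 0.085 0.092 rect@z [4.28800e-01 2.24600e-01 2.80000e-03 8.30000e-03 8.84309e+01]
top brassTall 16 pix [171.6 227. ] mean [0.4282 0.2247 0.0753] zrange 0.058 0.092 rect@z [4.29200e-01 2.25100e-01 8.30000e-03 1.43000e-02 7.59673e+01]
top brassTall 3 pix [176. 161.] mean [0.562  0.1657 0.3239] zrange 0.321 0.327 rect@z [6.18900e-01 2.13200e-01 5.80000e-03 0.00000e+00 8.85052e+01]
top nest 13 pix [174.6 226.6] mean [0.4316 0.2237 0.0356] zrange 0.03 0.045 rect@z [4.33100e-01 2.24100e-01 1.70000e-02 8.60000e-03 2.16129e+01]
top nest 4 pix [201.  223.5] mean [0.4383 0.1465 0.0387] zrange 0.
[... 1003 characters left out ...]
 1.40000e-03 9.30000e-03 2.72244e+01]
scene brassTall 2 pix [227.  283.5] mean [0.4309 0.2393 0.0818] zrange 0.081 0.083 rect@z [4.40600e-01 2.29100e-01 3.00000e-03 0.00000e+00 1.30538e+02]
scene nest 3 pix [237. 284.] mean [0.451  0.1872 0.0341] zrange 0.033 0.036 rect@z [0.4495 0.1889 0.     0.0075 3.7864]
scene nest 3 pix [254. 293.] mean [0.4026 0.1904 0.0355] zrange 0.035 0.036 rect@z [0.4023 0.1908 0.     0.0072 1.1231]
scene cast 155 pix [274.2 264.8] mean [0.4107 0.1031 0.0493] zrange 0.04 0.056 rect@z [4.22000e-01 9.46000e-02 3.82000e-02 9.85000e-02 8.65785e+01]
scene cast 119 pix [248.9 280.8] mean [0.4275 0.1749 0.0455] zrange 0.04 0.052 rect@z [0.425  0.1761 0.0294 0.032  3.6809]
```

```bash
python3 -m inch '[[[0.05,0.1,0,0.03],[0.1,0.2,0,0.06],[0.15,0.3,0,0.09],[0.2,0.4,0,0.12],[0.25,0.5,0,0.15],[0.3,0.6,0,0.18],[0.35,0.7,0,0.21],[0.4,0.8,0,0.24],[0.45,0.9,0,0.26],[0.5,1,0,0.28]]]' 85
python3 - <<'E'
from h import *
print(ctrl.tcp_to_tips)
c=cap('top');P=cloud(c)
m=(c['z_map']>0)&(P[...,2]>.13)&(P[...,1]<.42)&(P[...,1]>-.35)&(P[...,0]>.45)
for y in np.arange(-.3,.42,.06):
    q=P[m&(abs(P[...,1]-y)<.01)]
    if len(q): print(round(y,2),len(q),'x',q[:,0].min().round(3),q[:,0].max().round(3),'z',q[:,2].min().round(3),q[:,2].max().round(3))
for u,v,z in [(169,226.5,.09),(209.4,227.6,.111),(228,227,.111)]: print(onz(c,u,v,z).round(4))
E
```

```text
clock: 1.3
tcp_pos: [0.2623, -0.2816, 0.2424]
eef_rot: [2.65, 1.687, 0.0]
wrist_force: [0.6, 0.7, -0.4]
finger_gap: 0.085
finger_force: 0.0
0.011
-0.3 717 x 0.816 0.822 z 0.13 0.521
-0.24 723 x 0.816 0.822 z 0.131 0.523
-0.18 777 x 0.65 0.822 z 0.13 0.526
-0.12 890 x 0.637 0.822 z 0.132 0.528
-0.06 822 x 0.631 0.822 z 0.132 0.531
0.0 836 x 0.613 0.822 z 0.13 0.531
0.06 866 x 0.593 0.822 z 0.132 0.535
0.12 885 x 0.574 0.822 z 0.13 0.534
0.18 908 x 0.554 0.822 z 0.131 0.536
0.24 980 x 0.531 0.822 z 0.131 0.539
0.3 1013 x 0.522 0.823 z 0.13 0.542
0.36 1040 x 0.522 0.823 z 0.131 0.543
[0.4289 0.2289 0.09  ]
[0.4216 0.1145 0.111 ]
[0.4218 0.0637 0.111 ]
```

```bash
python3 -m inch '[[[0.04,0.1,0,0.02],[0.08,0.2,0,0.04],[0.13,0.3,0,0.06],[0.17,0.4,0,0.08],[0.21,0.5,0,0.1],[0.25,0.6,0,0.12],[0.3,0.7,0,0.13],[0.34,0.8,0,0.13],[0.38,0.9,0,0.13],[0.42,1,0,0.13]]]'
python3 -m inch '[[[0.04,0.08,0,0],[0.08,0.16,0,0],[0.13,0.24,0,0],[0.16,0.32,0,0],[0.19,0.4,0,0],[0.21,0.45,0,0],[0.216,0.488,0,0],[0.216,0.488,0,0],[0.216,0.488,0,0],[0.216,0.488,0,0]]]'
python3 - <<'E'
from h import *
s=ctrl.read_state(); print(s['tcp_pos'],s['eef_rot'],s['joint_pos'].round(2))
c=cap('wrist','w1');P=cloud(c)
H=P[...,2]; m=((c['z_map']>0)&(H>.1)&(H<.12)&(np.hypot(P[...,0]-.42,P[...,1]-.09)<.06))
pix=np.argwhere(m)[:,::-1]; w=np.array([onz(c,*p,.111)[:2] for p in pix],np.float32)
print(len(w),cv2.minAreaRect(w),P[m].mean(0))
E
```

```text
clock: 2.35
tcp_pos: [0.3673, -0.0317, 0.2425]
eef_rot: [2.255, 2.186, 0.0]
wrist_force: [0.2, -0.1, 0.4]
finger_gap: 0.0846
finger_force: 0.0
clock: 3.35
tcp_pos: [0.4209, 0.0887, 0.2424]
eef_rot: [2.256, 2.185, -0.0]
wrist_force: [0.3, 0.6, 0.7]
finger_gap: 0.0851
finger_force: 0.0
[0.4208864  0.08867172 0.24243406] [ 2.25625377e+00  2.18538789e+00 -1.90122782e-04] [ 0.08 -0.18  1.63 -0.    1.7   0.11]
1017 ((0.42243337631225586, 0.09221218526363373), (0.013666858896613121, 0.052025750279426575), 3.758518934249878) [0.42237233 0.09234643 0.10931217]
```

View pics/w1.png

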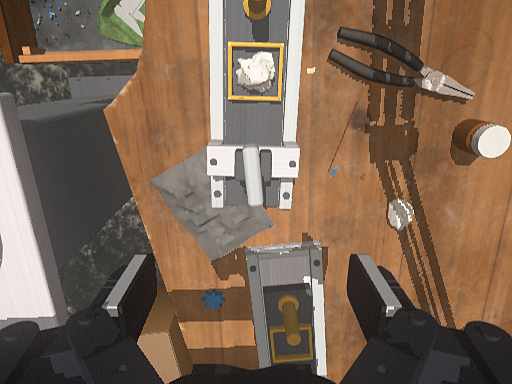

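The wrist view shows the T-bar at (253,175). It is turned about 0.12 rad from the slide, which fits the locked state. The casting is in its nest at (257,70).

```bash
python3 -m inch '[[[0.004,0.012,-0.05,0.015],[0.004,0.012,-0.12,0.031],[0.004,0.012,-0.2,0.031],[0.004,0.012,-0.28,0.031],[0.004,0.012,-0.36,0.031],[0.004,0.012,-0.44,0.031],[0.004,0.012,-0.5,0.031],[0.004,0.012,-0.55,0.031],[0.004,0.012,-0.59,0.031],[0.004,0.012,-0.59,0.031]]]' 50
python3 -m inch '[[[0,0,0,0],[0,0,0,0],[0,0,0,0],[0,0,0,0],[0,0,0,0],[0,0,0,0],[0,0,0,0],[0,0,0,0],[0,0,0,0],[0,0,0,0]]]' 0
python3 -c "
from h import *
cap('wrist','w2');s=ctrl.read_state();print(s['wrist_torque'],s['eef_rot'])"
```

```text
clock: 4.4
tcp_pos: [0.4211, 0.092, 0.0935]
eef_rot: [-2.146, -2.292, 0.003]
wrist_force: [0.2, -0.1, 0.0]
finger_gap: 0.0498
finger_force: 0.0
clock: 5.4
tcp_pos: [0.4222, 0.0924, 0.096]
eef_rot: [2.146, 2.294, 0.001]
wrist_force: [-3.0, -0.2, 5.3]
finger_gap: 0.0131
finger_force: 60.8
[-0.09980229  0.5518729   0.00062615] [2.14582187e+00 2.29369246e+00 8.13367839e-04]
```

View pics/w2.png

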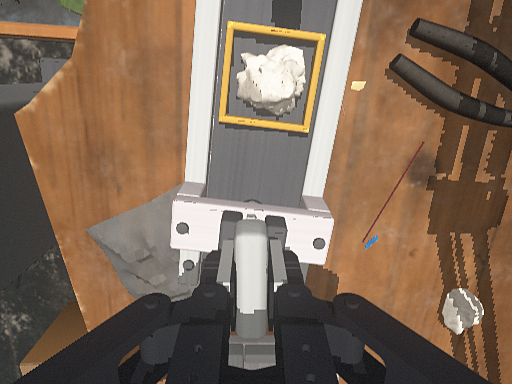

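The jaws hold the bar squarely at (252,275), 13 mm open at 60 N, and the casting is in place at (272,78). Next is the lift.

```bash
python3 -m inch '[[[0,0,0.01,0],[0,0,0.02,0],[0,0,0.03,0],[0,0,0.04,0],[0,0,0.05,0],[0,0,0.06,0],[0,0,0.07,0],[0,0,0.08,0],[0,0,0.084,0],[0,0,0.084,0]]]'
```

```text
clock: 6.45
tcp_pos: [0.4219, 0.0923, 0.1158]
eef_rot: [-2.146, -2.294, 0.0]
wrist_force: [1.3, 0.3, -8.8]
finger_gap: 0.0131
finger_force: 58.6
```

```bash
python3 -m inch '[[[0,0,0.003,0.04],[0,0,0.003,0.08],[0,0,0.003,0.12],[0,0,0.003,0.16],[0,0,0.003,0.2],[0,0,0.003,0.24],[0,0,0.003,0.28],[0,0,0.003,0.32],[0,0,0.003,0.344],[0,0,0.003,0.344]]]'
python3 -m inch '[[[0,0,-0.004,0],[0,0,-0.008,0],[0,0,-0.012,0],[0,0,-0.016,0],[0,0,-0.016,0],[0,0,-0.016,0],[0,0,-0.016,0],[0,0,-0.016,0],[0,0,-0.016,0],[0,0,-0.016,0]]]'
python3 -c "
from h import *
s=ctrl.read_state();print(s['wrist_torque'],s['joint_pos'])"
```

```text
clock: 7.45
tcp_pos: [0.4205, 0.0916, 0.1157]
eef_rot: [-0.66, -3.068, 0.004]
wrist_force: [-1.9, -3.0, -9.3]
finger_gap: 0.0131
finger_force: 58.8
clock: 8.45
tcp_pos: [0.4208, 0.0917, 0.1131]
eef_rot: [-0.662, -3.068, 0.004]
wrist_force: [-5.5, -3.7, -2.2]
finger_gap: 0.0132
finger_force: 59.8
[-0.69051894  0.96800899 -0.01704811] [ 8.37174307e-02 -1.16240538e-01  1.83172454e+00 -1.34646645e-03
  1.42942071e+00 -1.06220227e+00]
```

The upward pull fell to 2 N, so the bar is resting on the collar. Releasing it now, then rising.

```bash
python3 -m inch '[[[0,0,0,0],[0,0,0,0],[0,0,0,0],[0,0,0,0],[0,0,0,0],[0,0,0,0],[0,0,0,0],[0,0,0,0],[0,0,0,0],[0,0,0,0]]]' 50
python3 -m inch '[[[0,0,0.04,0],[0,0,0.1,0],[0,0,0.16,0],[0,0,0.22,0],[0,0,0.28,0],[0,0,0.34,0],[0,0,0.4,0],[0,0,0.44,0],[0,0,0.48,0],[0,0,0.48,0]]]'
cat > bar.py <<'E'
from h import *
import sys
s=ctrl.read_state(); print(s['tcp_pos'],s['eef_rot'])
for n in ['wrist','top']:
    c=cap(n,n+sys.argv[1]);P=cloud(c);H=P[...,2];hsv=cv2.cvtColor(c['image'],cv2.COLOR_RGB2HSV)
    m=(c['z_map']>0)&(H>.1)&(H<.14)&(np.hypot(P[...,0]-.422,P[...,1]-.092)<.045)
    if m.sum()>20:
        z=np.median(H[m]); pix=np.argwhere(m)[:,::-1]; w=np.array([onz(c,*p,z)[:2] for p in pix],np.float32)
        print(n,'bar',len(w),z,cv2.minAreaRect(w))
    m=(c['z_map']>0)&(H>.084)&(H<.096)&(np.hypot(P[...,0]-.43,P[...,1]-.25)<.05)
    if m.sum(): print(n,'post top',m.sum(),P[m].mean(0),P[m].min(0),P[m].max(0))
    m=(c['z_map']>0)&(H>.042)&(H<.056)&(hsv[...,1]<60)&(np.hypot(P[...,0]-.43,P[...,1]-.19)<.05)
    if m.sum(): print(n,'cast',m.sum(),P[m].mean(0))
E
python3 bar.py A
```

```text
clock: 9.45
tcp_pos: [0.422, 0.0923, 0.1125]
eef_rot: [-0.661, -3.071, -0.0]
wrist_force: [0.5, 0.0, -0.7]
finger_gap: 0.0496
finger_force: 0.0
clock: 10.45
tcp_pos: [0.4227, 0.0924, 0.2343]
eef_rot: [0.66, 3.068, 0.002]
wrist_force: [0.7, 0.2, -0.0]
finger_gap: 0.0503
finger_force: 0.0
[0.42273537 0.09238411 0.23433884] [6.59803680e-01 3.06848053e+00 1.51502049e-03]
wrist bar 1213 0.12656990250250622 ((0.4202882945537567, 0.09113732725381851), (0.01314208097755909, 0.053494442254304886), 65.9649658203125)
wrist post top 330 [0.43011987 0.22930206 0.08852231] [0.42311932 0.22215414 0.0842225 ] [0.43878811 0.23841094 0.0911106 ]
wrist cast 467 [0.42840416 0.16999016 0.0459749 ]
```

View pics/wristA.png

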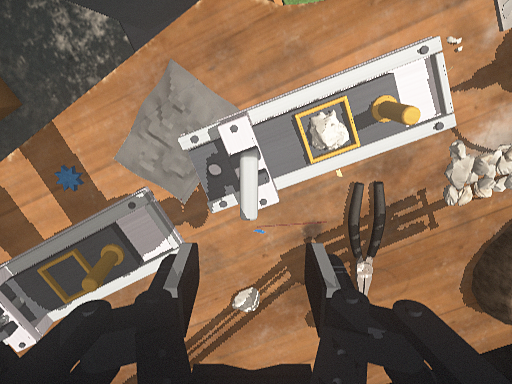

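The wrist view shows the T-bar twisted at (249,185), heading about 156°, with its top at 127 mm, so it is held out. The post is at (400,110) and the casting is in its nest at (328,130). Next I place closed fingers behind the post.

```bash
python3 -m inch '[[[0.002,0.04,0,-0.043],[0.004,0.09,0,-0.086],[0.008,0.14,0,-0.129],[0.01,0.19,0,-0.172],[0.012,0.24,0,-0.215],[0.015,0.29,0,-0.258],[0.018,0.34,0,-0.301],[0.02,0.38,0,-0.344],[0.02,0.41,0,-0.386],[0.02,0.41,0,-0.386]]]' 0
python3 -m inch '[[[0,0,-0.06,0],[0,0,-0.14,0],[0,0,-0.22,0],[0,0,-0.3,0],[0,0,-0.38,0],[0,0,-0.46,0],[0,0,-0.52,0],[0,0,-0.58,0],[0,0,-0.617,0],[0,0,-0.617,0]]]'
python3 bar.py B
```

```text
clock: 11.55
tcp_pos: [0.4265, 0.1954, 0.2313]
eef_rot: [-2.29, -2.149, 0.003]
wrist_force: [-0.2, -0.5, 0.1]
finger_gap: -0.0002
finger_force: 0.0
clock: 12.55
tcp_pos: [0.4254, 0.1939, 0.0759]
eef_rot: [-2.291, -2.147, 0.007]
wrist_force: [0.3, -0.8, -0.2]
finger_gap: 0.0002
finger_force: 0.0
[0.4253703  0.19392076 0.07589632] [-2.29098415 -2.14687178  0.0067302 ]
wrist post top 1959 [0.42943124 0.22289999 0.08910139] [0.41560126 0.20013545 0.08400494] [0.43841174 0.23864455 0.095988  ]
top bar 103 0.12787206746679192 ((0.4211975932121277, 0.08972790837287903), (0.014905578456819057, 0.05163757503032684), 65.88542175292969)
top cast 49 [0.42880378 0.16949081 0.04706092]
```

```bash
python3 -m inch '[[[0.008,0.02,0,0],[0.012,0.04,0,0],[0.013,0.052,0,0],[0.014,0.064,0,0],[0.015,0.076,0,0],[0.016,0.088,0,0],[0.017,0.1,0,0],[0.018,0.112,0,0],[0.019,0.124,0,0],[0.02,0.136,0,0]]]'
python3 -m inch '[[[0.001,0.012,0,0],[0.002,0.024,0,0],[0.003,0.036,0,0],[0.004,0.048,0,0],[0.005,0.06,0,0],[0.006,0.07,0,0],[0.006,0.078,0,0],[0.006,0.082,0,0],[0.006,0.082,0,0],[0.006,0.082,0,0]]]'
python3 bar.py C
```

```text
clock: 13.65
tcp_pos: [0.4319, 0.229, 0.0783]
eef_rot: [-2.293, -2.147, 0.001]
wrist_force: [-1.0, -0.7, 1.8]
finger_gap: -0.0001
finger_force: 0.9
clock: 14.65
tcp_pos: [0.4337, 0.2496, 0.0784]
eef_rot: [2.293, 2.147, 0.001]
wrist_force: [-0.3, -0.2, -0.5]
finger_gap: 0.0003
finger_force: 0.2
[0.43374932 0.24956025 0.07838732] [2.29306208e+00 2.14742077e+00 1.39640277e-03]
wrist post top 2160 [0.43380753 0.26462468 0.08941672] [0.42113016 0.25458053 0.0840001 ] [0.4481911  0.27663133 0.09599896]
top bar 104 0.12778850829699462 ((0.4212024509906769, 0.08973508328199387), (0.014906701631844044, 0.05164145305752754), 65.88542175292969)
top cast 68 [0.4299326  0.20888026 0.04681843]
```

```bash
python3 -m inch '[[[0,0.003,0,0],[0,0.006,0,0],[0,0.009,0,0],[0,0.012,0,0],[0,0.014,0,0],[0,0.014,0,0],[0,0.014,0,0],[0,0.014,0,0],[0,0.014,0,0],[0,0.014,0,0]]]'
python3 bar.py D
```

```text
clock: 15.75
tcp_pos: [0.4339, 0.2521, 0.0785]
eef_rot: [2.292, 2.146, -0.001]
wrist_force: [1.4, -4.5, 0.5]
finger_gap: -0.0001
finger_force: 2.4
[0.43390142 0.25213055 0.078473  ] [ 2.29204489e+00  2.14620559e+00 -6.03961124e-04]
wrist post top 2152 [0.43392506 0.26711223 0.08942456] [0.42119845 0.25711263 0.0840026 ] [0.44835281 0.27921615 0.09597604]
top bar 104 0.12754235414803128 ((0.42121678590774536, 0.08975625038146973), (0.01490999199450016, 0.051652878522872925), 65.88544464111328)
top cast 59 [0.43078599 0.210977   0.0462551 ]
```

View pics/topD.png

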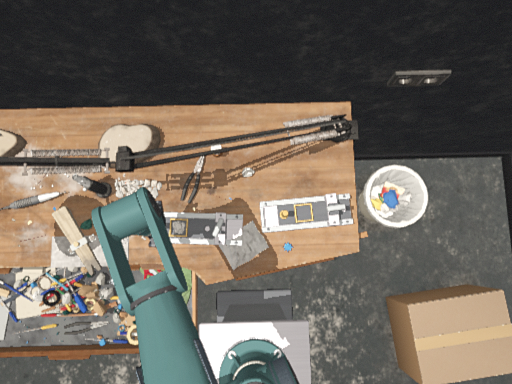

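The arm hides the post in this view. The casting is still in its nest at about (178,228), and the push met the stop at 4.5 N. I'm backing off, rising, and returning to the bar.

```bash
python3 -m inch '[[[0,-0.03,0,0],[0,-0.06,0,0],[0,-0.06,0.06,0],[0,-0.06,0.14,0],[0,-0.06,0.22,0],[0,-0.06,0.3,0],[0,-0.06,0.38,0],[0,-0.06,0.46,0],[0,-0.06,0.54,0],[0,-0.06,0.6,0]]]'
python3 -m inch '[[[-0.004,-0.06,0.02,0.043],[-0.008,-0.12,0.02,0.086],[-0.014,-0.18,0.02,0.129],[-0.02,-0.24,0.02,0.172],[-0.026,-0.3,0.02,0.215],[-0.032,-0.36,0.02,0.258],[-0.038,-0.42,0.02,0.301],[-0.044,-0.48,0.02,0.344],[-0.05,-0.54,0.02,0.386],[-0.05,-0.58,0.02,0.386]]]' 50
python3 bar.py E
```

```text
clock: 16.85
tcp_pos: [0.4335, 0.238, 0.2298]
eef_rot: [-2.293, -2.147, -0.003]
wrist_force: [0.1, -0.1, -0.1]
finger_gap: 0.0003
finger_force: 0.0
clock: 17.85
tcp_pos: [0.4207, 0.0921, 0.2332]
eef_rot: [-0.662, -3.071, -0.001]
wrist_force: [-0.7, -0.0, 0.3]
finger_gap: 0.0499
finger_force: 0.0
[0.42065424 0.09211231 0.23321314] [-6.61618106e-01 -3.07069753e+00 -8.43813509e-04]
wrist bar 1253 0.1264854209818139 ((0.42018184065818787, 0.09119997918605804), (0.013581188395619392, 0.05352989584207535), 66.0262222290039)
wrist post top 363 [0.43241378 0.26950413 0.08856387] [0.42531203 0.26256731 0.08415529] [0.4409022  0.27890708 0.09144081]
wrist cast 482 [0.43067013 0.20991687 0.04611165]
top post top 24 [0.43223061 0.2704166  0.09054568] [0.42576943 0.26409337 0.08657828] [0.43997569 0.27653019 0.09489571]
```

```bash
python3 -m inch '[[[0,0,-0.06,0],[0,0,-0.12,0],[0,0,-0.18,0],[0,0,-0.24,0],[0,0,-0.3,0],[0,0,-0.36,0],[0,0,-0.41,0],[0,0,-0.45,0],[0,0,-0.483,0],[0,0,-0.483,0]]]'
python3 -m inch '[[[0,0,0,0],[0,0,0,0],[0,0,0,0],[0,0,0,0],[0,0,0,0],[0,0,0,0],[0,0,0,0],[0,0,0,0],[0,0,0,0],[0,0,0,0]]]' 0
python3 -m inch '[[[0,0,0.004,0],[0,0,0.008,0],[0,0,0.012,0],[0,0,0.016,0],[0,0,0.016,0],[0,0,0.016,0],[0,0,0.016,0],[0,0,0.016,0],[0,0,0.016,0],[0,0,0.016,0]]]'
```

```text
clock: 18.95
tcp_pos: [0.4203, 0.0929, 0.1114]
eef_rot: [-0.66, -3.069, 0.001]
wrist_force: [-0.6, 0.1, -0.1]
finger_gap: 0.0504
finger_force: 0.0
clock: 19.95
tcp_pos: [0.421, 0.0916, 0.1137]
eef_rot: [0.661, 3.07, -0.004]
wrist_force: [-2.7, -3.8, 3.5]
finger_gap: 0.013
finger_force: 60.3
clock: 20.95
tcp_pos: [0.4207, 0.0917, 0.1147]
eef_rot: [-0.661, -3.07, 0.004]
wrist_force: [1.6, -4.6, -9.0]
finger_gap: 0.0129
finger_force: 58.5
```

```bash
python3 -m inch '[[[0,0,0.004,-0.04],[0,0,0.004,-0.08],[0,0,0.004,-0.12],[0,0,0.004,-0.16],[0,0,0.004,-0.2],[0,0,0.004,-0.24],[0,0,0.004,-0.28],[0,0,0.004,-0.32],[0,0,0.004,-0.357],[0,0,0.004,-0.357]]]'
python3 -m inch '[[[0,0,-0.01,0],[0,0,-0.02,0],[0,0,-0.03,0],[0,0,-0.04,0],[0,0,-0.05,0],[0,0,-0.06,0],[0,0,-0.066,0],[0,0,-0.066,0],[0,0,-0.066,0],[0,0,-0.066,0]]]'
```

```text
clock: 21.95
tcp_pos: [0.4218, 0.0921, 0.1162]
eef_rot: [2.194, 2.246, 0.0]
wrist_force: [4.1, -3.8, -8.9]
finger_gap: 0.0129
finger_force: 58.6
clock: 22.95
tcp_pos: [0.4218, 0.0922, 0.1002]
eef_rot: [2.191, 2.248, 0.0]
wrist_force: [3.1, -3.8, -7.5]
finger_gap: 0.0127
finger_force: 58.8
```

```bash
python3 -m inch '[[[0,0,0,0],[0,0,0,0],[0,0,0,0],[0,0,0,0],[0,0,0,0],[0,0,0,0],[0,0,0,0],[0,0,0,0],[0,0,0,0],[0,0,0,0]]]' 50
python3 -m inch '[[[0,0,0.04,0],[0,0,0.1,0],[0,0,0.16,0],[0,0,0.22,0],[0,0,0.28,0],[0,0,0.34,0],[0,0,0.4,0],[0,0,0.46,0],[0,0,0.52,0],[0,0,0.52,0]]]'
python3 bar.py F
```

```text
clock: 23.95
tcp_pos: [0.421, 0.0928, 0.1011]
eef_rot: [2.193, 2.25, 0.0]
wrist_force: [0.5, -0.0, 0.4]
finger_gap: 0.0499
finger_force: 0.0
clock: 24.95
tcp_pos: [0.4223, 0.0929, 0.2343]
eef_rot: [2.19, 2.247, 0.007]
wrist_force: [0.6, -0.1, 0.3]
finger_gap: 0.0499
finger_force: 0.0
[0.42232249 0.0929339  0.23429545] [2.19006497 2.24686313 0.00710411]
wrist bar 1039 0.10965744418608242 ((0.42238539457321167, 0.091683030128479), (0.013075611554086208, 0.05190286412835121), 1.3207811117172241)
wrist cast 603 [0.43132196 0.21034075 0.046113  ]
top post top 20 [0.43214447 0.27125618 0.09051465] [0.42566718 0.26438951 0.0870536 ] [0.43985049 0.2766652  0.09391444]
```

View pics/wristF.png

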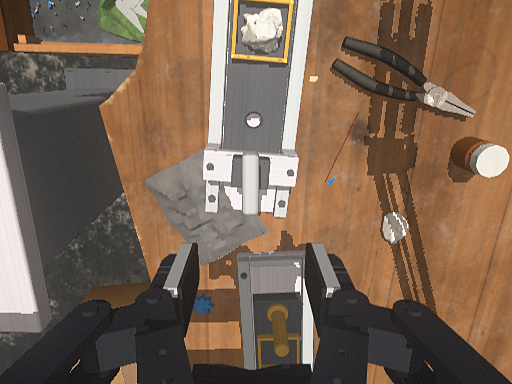

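The T-bar at (250,183) is down, its top back at 110 mm, and in line with the slide. The first pocket shows empty at (253,120), the casting is in its nest at (262,30), and the post is 40 mm on from where it started.

```bash
python3 -c "
from rig import ctrl
print(ctrl.job_done())"
```

```text
the job is handed in; nothing more can be done
None
```

The job is handed in at about 25 s on the clock, and the last images show the loaded slide's carriage at the end stop, the plunger down and in line, and the casting still in its nest; the hand-in call gave no verdict.

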